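Bin the spent tea light through the spring flap

TASK

Get the spent tea light off the ledge of the blue tea-light box and into the box: with one finger press down the red bar to swing the spring flap wide open, and while holding it open push the tea light along the ledge with the other finger until it drops in; then let the flap close. Do not pick the tea light up or push it onto the closed flap, and leave the other things on the mantel alone.

Things in the scene. Friction and masses are not known exactly. Their poses are not given: they have to be found in the camera images.
- tidy: blue tea-light box fixed on the mantel, 200 (x) x 136 (y) x 115 mm high, +x end clear plastic. Origin: centre of its underside; +x is the way the tea light is pushed, +y the hinge side, z up. Hollow, also below the ledge; floor 5 mm thick. Sizes in the other entries are in this frame, in mm.
- ledge_edge (a point): middle of the edge of the wooden ledge where the tea light drops in, at x 20, y -21, z 115. Ledge top is z 115. The lane on it runs from x -100 to 20, centre line y -21, 50 wide between rails 8 high and 3 thick that run on past the mouth; push the tea light near its middle. The mouth, x 20 to 85, is filled level with the ledge by the red flap plate.
- flap (a joint): flap angle, rad: 0 closed to 0.95; a spring closes it, the tea light's weight does not open it. Plate (y -45 to +31) swings down into the box, its -y edge lowest; what falls on it slides to -y. The red bar is one piece with it: pressing the bar down (3 to 9 N) opens it. At 0.8 rad the bar's top is 6 above the ledge and has shifted 6 to +y; the tea light then slides in freely.
- bar_mid (a point): top of the round red press bar, 14 mm thick, along x from -88 to +84; this is its middle, closed at x 0, y +26, z 143 (28 above the ledge). Turns with the flap. Nothing but the hollow box lies under the bar; a finger may slide along it.
- hinge (a point): middle of the flap's hinge axis, along x at y +56, z 133: a 6 mm steel rod between two posts 24 above the ledge at the box's ends (x -96 and +92, y above 50)
- spent_light: spent tea light, aluminium cup with dark top, 38 mm diameter, 24 mm high, about 25 g, standing in the lane 30 to 75 mm before the ledge's edge; origin: centre of its underside, z up
- fresh_light: new tea light, aluminium with white top, 38 mm diameter x 24 mm, on the mantel beside the box's -y side; leave alone; origin: centre of underside
- mug: green enamel mug, 80 mm diameter x 90 mm; leave alone; origin: centre of underside
- opener: flat steel bottle opener, 130 x 40 x 6 mm, on the mantel beside the box's +y side; leave alone; origin: underside near the middle
- hare: white ceramic hare figure, 76 mm wide x 150 mm high; leave alone; origin: centre of underside
- jar: ribbed amber glass jar with cork, 90 mm diameter x 114 mm; leave alone; origin: centre of underside
- matchbox: plain card matchbox 55 x 36 x 16 mm; leave alone; origin: centre of underside
Mind the look-alikes: they are no part of the job. What is shaped like the spent_light but orange or turquoise is not meant.

How it is judged:
On the way, in this order (a step that is already met when the one before it is completed fails the run):
1. the flap is held wide open (over 0.45 rad) while the tea light still stands on the ledge (value of joint flap above 0.45 rad and x of spent_light in the frame of tidy below 0.015 m and z of spent_light in the frame of tidy above 0.109 m), for 0.2 s.
2. the tea light drops through the mouth while the flap is open (value of joint flap above 0.3 rad and z of spent_light in the frame of tidy below 0.085 m).
At the end, for the whole second after the job is handed in: the tea light lies at rest inside the box (its underside centre less than 60 mm above the mantel, within the box walls) and the flap has closed (below 0.08 rad) (z of spent_light in the frame of tidy between -0.005 and 0.06 m and x of spent_light in the frame of tidy between -0.1 and 0.1 m and y of spent_light in the frame of tidy between -0.068 and 0.068 m and value of joint flap below 0.08 rad and linear speed of spent_light below 0.02 m/s); the robot touches nothing.
It fails at once if the tea light is lifted more than 12 mm off the ledge (z of spent_light in the frame of tidy above 0.127 m).
It fails at once if the tea light is pushed onto the closed flap (its centre over 10 mm past the edge with the flap below 0.3 rad) (x of spent_light in the frame of tidy above 0.03 m and z of spent_light in the frame of tidy above 0.105 m and value of joint flap below 0.3 rad).
It fails at once if another thing on the mantel is moved more than 20 mm (distance of any of fresh_light, mug, opener, hare, jar, matchbox from where it was at the start of the episode above 0.02 m).
It also fails if it takes over 32 s, if anything falls off the work surface, if the arm or the gripper's body presses on something with over 40 N, if the wrist force passes 120 N, or if a joint passes its speed limit or range.

ROBOT

A 7-joint arm with a two-finger parallel gripper is mounted at the origin on the work surface. World frame = base frame: x ahead of the robot, y to its left, z up, the work surface at z = 0. Lengths are in m, angles in rad, forces in N, time in s.
With the tool pointing down it reaches from about 0.35 to 0.9 m from the base axis. Payload 8.1 kg.
Tool frame: the origin (TCP) lies at the very end of the fingers, on their centre line; the grasp point (between the pads) lies 19 mm behind it (r.tcp_to_grasp is the distance from the TCP to the grasp point, in m); x points along the fingers, y is the direction in which the jaws open and shut, and the axes are right-handed (so a half turn about x gives the same grasp; the last joint's range is limited). The gripper opens to 92 mm and grips with 3 to 60 N. Pads are 19 mm wide; open, the fingers measure 130 mm over their backs; the gripper's body (75 mm by 190 mm) begins 47 mm behind the grasp point.
Start: joints at [1.027, 0.434, 0.025, 1.573, -0.012, 1.134, -0.075], TCP at [0.267, -0.565, 0.227] pointing down, gripper open.
Joint ranges: [-2.62, 2.62], [-0.44, 2.09], [-1.27, 1.32], [0.08, 2.57], [-1.32, 4.46], [0.12, 2], [-2.74, 2.74]. Speed limits (rad/s): [2.22, 2.22, 3.01, 3.01, 3.14, 3.14, 3.14].

INTERFACE

Orientations are given as a 3x3 rotation matrix whose columns are the frame's x, y, z axes.
In Python, from station import r, imaging, nets gives the robot as it stands.
- The arm moves only by the tool move_arm, never from a script. Its argument "rows" is a list of rows, each a list of 5 numbers: the shift along the world's x, y, z in cm, then the turn about the world's z in degrees, then the finger opening in cm, from 0 to 9.18. A call has 1 to 5 rows; each row is the pose to reach, as a shift and turn from the pose commanded when the call began; what a row does not reach only later rows make up. A row lasts 1/12 s, in which the tool goes at most 41.7 mm and 7.16 degrees, less where a joint would pass 70% of its speed; a pose out of reach is approached as far as the arm can. A call with a gripper value outside its range is refused whole. The fingers move at their own pace and stop on an object; the grip force is fixed at half the most. Time passes only in rows, so rows that repeat a pose let the fingers close. It gives the time, the measured TCP pose, the force and the opening at its end, in the units of the state.
- r.read_state(): the state, without advancing time (a new reading comes with each control period).
- imaging.camera(name): name is "scene" or "top" or "wrist"; returns a dict with "color" (420x560x3 uint8, blue, green, red), "z_map" (420x560 float32, m along the optical axis (not along the pixel's ray), 0 where there is no reading), "fx", "fy", "cx", "cy" (pixels), "dist" ([k1, k2, p1, p2, k3] as OpenCV has them; the pictures are not rectified), "origin" and "attitude" of the camera in the world. Camera axes: x right, y up, looking along -z (the intrinsics and any distortion apply to the point x, -y, -z); pixel columns grow to the right and rows downward; lengths in m; the calibration is good to about 2 mm. A picture is of the moment at which its call begins.
- r.close_job(): hands the job in, once; it reports no verdict.
Trained networks look in the newest picture that a camera, given by its name, has taken for a name from the list of things; names that differ only in an ending like _2 or _b are one class to them, and where a whole thing is asked for, a point or a joint stands for the part that bears it (a point fixed in the world has none). Each returns a list of dicts, best first, with "score" (0 to 1); they miss things now and then, are a little off and sometimes report something else, mostly with a low value. They report only what shows in the picture. A call takes as long as a camera call. They do not tell look-alikes from the thing itself.
- nets.find_in(camera, query): "rect" ([left, top, width, height] in pixels, round what is visible of it).
- nets.cut_out(camera, query): "mask" (420x560 bool, what is visible of it) and "rect" ([left, top, width, height] in pixels, round what is visible of it).
The state is a dict: "t": time; "joint_positions": joint angles; "joint_velocities": joint speeds; "joint_torque": joint torques, N m; "ee_pos": TCP position; "tool_rot": TCP orientation; "contact_force": force on the tool from outside, world axes, zero at the start; "wrist_torque": the same for the moment, N m; "gripper_width": finger opening in m.
Only numpy, scipy, OpenCV 4.12 (cv2) and the standard library are available. Lean on these libraries where they do the work, as an engineer would, in place of code of your own. Each camera call takes 0.05 s, during which the arm holds its last target. There are 200 camera calls.

## Working session

There is one attempt and no reset: what is moved stays moved. The work goes in short steps, Python scripts to look and compute and a tool call to move; the robot and the scene stay as the last step left them, time stands still between calls to the robot, and variables do not carry over. Pictures are saved under pics/ and viewed, about 8 in all and at most 12, crops included, and the job is handed in when it is done.

Besides the shell and the picture viewer there is one more tool, called after "Request:" in YAML: its name, and indented under it one key for each argument. move_arm: Moves the arm, as the interface text tells. Its arguments: {"type":"object","properties":{"rows":{"type":"array"}},"required":["rows"]}

```bash
mkdir -p pics; cat > h.py <<'E'
from station import r, imaging, nets
import numpy as np, cv2
def world(c,px,z=None):
    px=np.asarray(px,float).reshape(-1,2)
    K=np.array([[c['fx'],0,c['cx']],[0,c['fy'],c['cy']],[0,0,1]])
    u=cv2.undistortPoints(px.reshape(-1,1,2),K,np.array(c['dist'],float)).reshape(-1,2)
    d=np.c_[u[:,0],-u[:,1],-np.ones(len(u))]@np.array(c['attitude']).T
    o=np.array(c['origin'])
    if z is not None: return o+d*((z-o[2])/d[:,2])[:,None]
    zz=np.array([c['z_map'][int(round(y)),int(round(x))] for x,y in px])
    return o+d*zz[:,None]
E
python3 - <<'E'
from h import *
for n in ("scene","top"):
    c=imaging.camera(n); cv2.imwrite(f"pics/{n}0.png",c['color'])
    print(n,c['origin'],np.round(c['attitude'],2).tolist())
    for q in ("tidy","spent_light","fresh_light","flap","bar_mid","opener"):
        for d in nets.find_in(n,q)[:4]:
            x,y,w,h=d['rect']; print(q,round(d['score'],2),np.round(d['rect']),np.round(world(c,[x+w/2,y+h/2])[0],3))
print(r.read_state())
E
```

```text
scene [ 1.42388063 -0.27875374  1.32028837] [[0.28, -0.75, 0.6], [0.96, 0.21, -0.19], [0.02, 0.63, 0.77]]
tidy 0.82 [236. 204.  51.  76.] [ 0.57  -0.069  0.119]
spent_light 0.69 [211. 212.  16.  13.] [ 0.368 -0.171  0.029]
spent_light 0.65 [248. 211.  12.  12.] [ 0.487 -0.071  0.142]
spent_light 0.26 [218. 234.   9.  19.] [ 0.476 -0.18   0.023]
fresh_light 0.54 [218. 235.  14.  17.] [ 0.476 -0.173  0.026]
flap 0.89 [250. 206.  34.  49.] [ 0.443 -0.02   0.001]
bar_mid 0.85 [251. 202.  34.  53.] [ 0.441 -0.017  0.006]
opener 0.68 [298. 240.  23.  32.] [ 0.584  0.089 -0.   ]
top [0.33982583 0.01383349 1.26149883] [[0.01, 0.99, -0.14], [-1.0, 0.01, 0.01], [0.01, 0.14, 0.99]]
tidy 0.56 [266. 164.  69.  88.] [ 0.52  -0.054  0.121]
spent_light 0.72 [282. 263.  16.  16.] [ 0.361 -0.034  0.026]
spent_light 0.64 [336. 267.  14.  13.] [ 0.358 -0.175  0.021]
spent_light 0.46 [297. 217.  17.  15.] [ 0.476 -0.065  0.139]
spent_light 0.25 [334. 230.  15.  14.] [ 0.453 -0.172  0.027]
fresh_light 0.69 [333. 230.  15.  13.] [ 0.457 -0.171  0.025]
flap 0.78 [276. 167.  47.  69.] [ 0.537 -0.053  0.119]

[... 273 characters left out ...]
y([ 7.96027909e-04,  2.46474642e-04, -1.96455388e-04,  9.30704694e-04,
        3.19924686e-04,  2.90260569e-04,  6.72518646e-05]), 'joint_torque': array([ 5.40568471e-04, -6.67497253e+01,  9.83537324e-01, -3.14752078e+01,
       -6.07330631e-02,  3.24781914e-02,  1.83581602e-05]), 'ee_pos': array([ 0.26666725, -0.56528717,  0.22677461]), 'tool_rot': array([[ 5.67577599e-05,  4.26581113e-01, -9.04449308e-01],
       [-1.05731129e-04, -9.04449302e-01, -4.26581117e-01],
       [-9.99999993e-01,  1.19840235e-04, -6.23161379e-06]]), 'contact_force': array([ 0.21149357, -0.75119521, -0.34478071]), 'wrist_torque': array([-0.01171698, -0.03388874,  0.05327339]), 'gripper_width': 0.09180356162803567}
```

View crops.

```bash
python3 - <<'E'
import cv2,numpy as np
a=cv2.imread("pics/top0.png")[130:310,190:390]; b=cv2.imread("pics/scene0.png")[170:290,190:350]
a=cv2.resize(a,None,fx=3.3,fy=3.3,interpolation=cv2.INTER_CUBIC);cv2.imwrite("pics/ta.png",a)
b=cv2.resize(b,None,fx=4.8,fy=4.8,interpolation=cv2.INTER_CUBIC);cv2.imwrite("pics/sb.png",b)
E
```

```text
(no output)
```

View pics/ta.png

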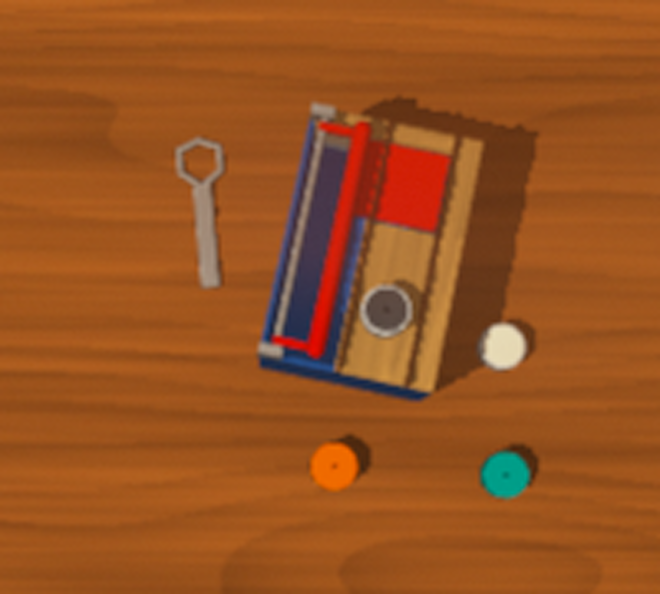

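View pics/sb.png

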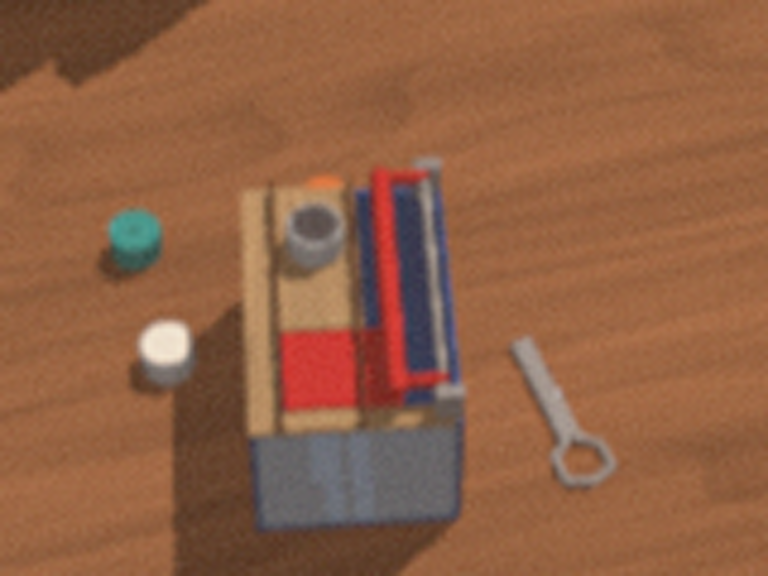

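```bash
cat > fit.py <<'E'
from h import *
from scipy.optimize import least_squares
T=[(483,143,100,-68,115),(432,392,-100,-68,115),(362,125,84,26,143),(315,355,-88,26,143),(323,107,92,56,139),(270,350,-96,56,139),(436,231,20,-46,115)]
S=[(250,437,100,-68,115),(244,190,-100,-68,115),(402,386,84,26,143),(381,172,-88,26,143),(260,530,100,-68,0),(458,520,100,68,0)]
ct=imaging.camera("top"); cs=imaging.camera("scene")
P=[];W=[]
for L,c,s,o in((T,ct,3.3,(190,130)),(S,cs,4.8,(190,170))):
    for u,v,x,y,z in L:
        W.append(world(c,[(u+.5)/s-.5+o[0],(v+.5)/s-.5+o[1]],z/1000)[0][:2]); P.append((x/1000,y/1000))
P=np.array(P);W=np.array(W)
f=lambda q:(P@np.array([[np.cos(q[2]),np.sin(q[2])],[-np.sin(q[2]),np.cos(q[2])]])+q[:2]-W).ravel()
q=least_squares(f,[.5,-.05,0],loss='soft_l1',f_scale=.003).x
print("tidy",np.round(q,4),"deg",np.degrees(q[2])); print(np.round(f(q).reshape(-1,2)*1000,1))
R=np.array([[np.cos(q[2]),-np.sin(q[2])],[np.sin(q[2]),np.cos(q[2])]])
for c,p in((ct,((386+.5)/3.3-.5+190,(310+.5)/3.3-.5+130)),(cs,((315+.5)/4.8-.5+190,(221+.5)/4.8-.5+170))):
    w=world(c,p,.139)[0]; print("spent",w,(R.T@(w[:2]-q[:2]))*1000, world(c,p)[0])
E
python3 fit.py
```

```text
tidy [ 0.5316 -0.0582 -0.2047] deg -11.730125776939039
[[ 3.6  1.2]
 [ 2.   1.1]
 [ 0.8  0.5]
 [ 8.   0.8]
 [-0.  -1.4]
 [ 2.5 -1.6]
 [-0.2  1.9]
 [-3.1  0.2]
 [-1.  -1.8]
 [-6.6 -1.3]
 [-2.5 -0.2]
 [-0.5 -1.7]
 [-1.   2.1]]
spent [ 0.47737768 -0.06874996  0.139     ] [-50.9493692  -21.39347929] [ 0.47765299 -0.06891526  0.1367533 ]
spent [ 0.47940836 -0.0670938   0.139     ] [-49.29780191 -19.35906644] [ 0.48284024 -0.0678629   0.14329239]
```

View pics/top0.png

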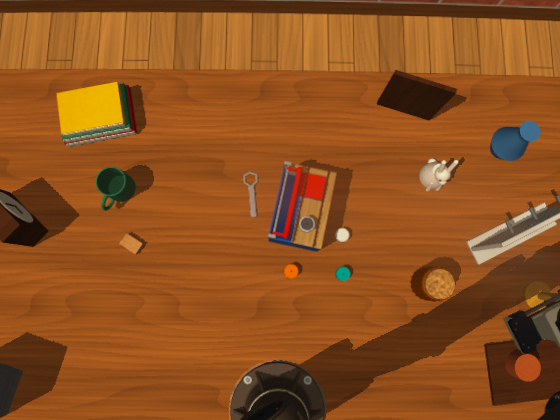

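```bash
python3 - <<'E'
from h import *
c=imaging.camera("top")
for q in ("mug","hare","jar","matchbox"):
    for d in nets.find_in("top",q)[:2]:
        x,y,w,h=d['rect']; print(q,round(d['score'],2),np.round(d['rect']),np.round(world(c,[x+w/2,y+h/2])[0],3))
print(r.read_state()['t'])
E
```

```text
mug 0.83 [ 94. 168.  42.  44.] [0.584 0.457 0.004]
mug 0.73 [120. 231.  22.  21.] [0.438 0.402 0.017]
hare 0.74 [268. 163.  68.  88.] [ 0.523 -0.058  0.115]
hare 0.64 [419. 161.  39.  32.] [ 0.608 -0.418  0.098]
jar 0.88 [408. 267.  48.  35.] [ 0.331 -0.384  0.116]
jar 0.62 [266. 164.  71.  88.] [ 0.521 -0.057  0.115]
matchbox 0.65 [121. 234.  20.  18.] [0.433 0.4   0.014]
1.05
```

Request:
move_arm:
  rows:
    - [1,4,4,7,3.2]
    - [3,8,6,14,3.2]
    - [4,12,6,21,3.2]
    - [6,16,6,28,3.2]
    - [7,20,6,35,3.2]

```text
t: 1.47
ee_pos: [0.3312, -0.3846, 0.2873]
tool_rot: [[0.002, 0.871, -0.491], [-0.002, -0.491, -0.871], [-1.0, 0.002, 0.001]]
contact_force: [2.2, -0.1, 0.3]
gripper_width: 0.0628
```

Request:
move_arm:
  rows:
    - [1,4,0,7,3.2]
    - [3,7,0,14,3.2]
    - [4,11,0,21,3.2]
    - [6,15,0,28,3.2]
    - [7,18,0,35,3.2]

```text
t: 1.88
ee_pos: [0.4012, -0.2033, 0.2867]
tool_rot: [[0.001, 0.995, 0.099], [-0.0, 0.099, -0.995], [-1.0, 0.001, 0.0]]
contact_force: [0.7, -0.2, 0.2]
gripper_width: 0.033
```

Request:
move_arm:
  rows:
    - [1,3,0,7,3.2]
    - [2,6,0,14,3.2]
    - [3,9,0,21,3.2]
    - [4,12,0,28,3.2]
    - [4.7,14.7,0,35,3.2]

```text
t: 2.3
ee_pos: [0.4477, -0.057, 0.2866]
tool_rot: [[0.001, 0.759, 0.651], [0.0, 0.651, -0.759], [-1.0, 0.001, 0.001]]
contact_force: [-0.6, 0.3, -0.3]
gripper_width: 0.0321
```

Request:
move_arm:
  rows:
    - [0,0,-2,7,3.2]
    - [0,0,-4,14,3.2]
    - [0,0,-5,21,3.2]
    - [0,0,-6,28,3.2]
    - [0,0,-6,28,3.2]

```text
t: 2.72
ee_pos: [0.446, -0.0591, 0.2247]
tool_rot: [[-0.003, 0.365, 0.931], [0.0, 0.931, -0.365], [-1.0, -0.001, -0.003]]
contact_force: [-1.0, 0.2, -0.2]
gripper_width: 0.0319
```

Request:
move_arm:
  rows:
    - [0.8,2,-2,0,3.2]
    - [0.8,2,-3,0,3.2]
    - [0.8,2,-3,0,3.2]

```text
t: 2.97
ee_pos: [0.4544, -0.0384, 0.1951]
tool_rot: [[-0.002, 0.372, 0.928], [0.001, 0.928, -0.372], [-1.0, -0.0, -0.002]]
contact_force: [-0.9, -0.4, -0.7]
gripper_width: 0.0322
```

```bash
python3 - <<'E'
from h import *
s=r.read_state(); print(s['t'],s['ee_pos'],s['tool_rot'][:,1],s['contact_force'])
w=imaging.camera("wrist"); c=imaging.camera("scene")
b=cv2.resize(c['color'][150:290,180:350],(510,420),interpolation=cv2.INTER_CUBIC)
cv2.imwrite("pics/w1.png",w['color']);cv2.imwrite("pics/s1.png",b)
print(w['origin'],np.round(w['attitude'],3).tolist(),w['fx'],w['cx'],w['cy'],w['dist'])
E
```

```text
2.9667 [ 0.45435846 -0.0383535   0.19514551] [ 3.72300382e-01  9.28112238e-01 -3.16516235e-04] [-0.90098551 -0.42697846 -0.73014099]
[ 0.38909379 -0.01076051  0.35292749] [[0.372, -0.894, -0.25], [0.928, 0.358, 0.1], [0.0, -0.269, 0.963]] 295.1245659742968 288.8727627143978 202.88242645409656 [-0.05188406  0.          0.          0.          0.        ]
```

View pics/w1.png

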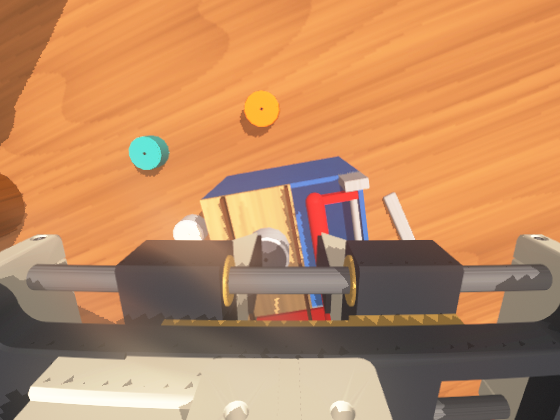

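View pics/s1.png

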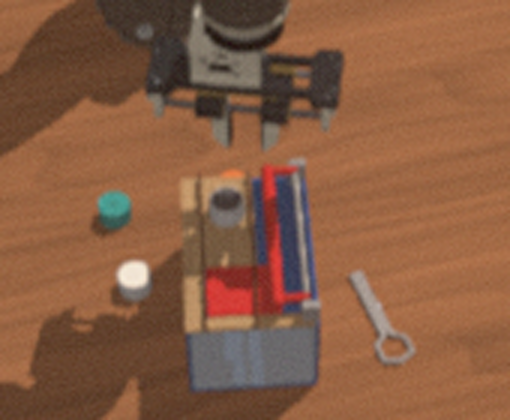

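```bash
python3 - <<'E'
from h import *
c=imaging.camera("wrist")
q=np.array([.5316,-.0582]);a=-.2047;R=np.array([[np.cos(a),-np.sin(a)],[np.sin(a),np.cos(a)]])
def loc(p,z): return np.round((R.T@(world(c,p,z)[0][:2]-q))*1000,1)
print("post",loc((353,182),.139),"bar end",loc((317,196),.143),"ledge corner",loc((203,202),.115),"light rear rim",loc((267,229),.139),"light top centre",loc((272,250),.139), "depth", world(c,(267,243))[0])
for d in nets.cut_out("wrist","spent_light")[:5]: print(round(d['score'],2),d['rect'])
s=r.read_state(); tip=s['ee_pos'];y=s['tool_rot'][:,1]
for k in(-.0256,.0256): print("finger",np.round(R.T@((tip+k*y)[:2]-q)*1000,1))
v=c['color'][150:330,170:400]; cv2.imwrite("pics/w1c.png",cv2.resize(v,(736,576),interpolation=cv2.INTER_CUBIC))
E
```

```text
post [-96.6  56.1] bar end [-91.7  27.8] ledge corner [-95.9 -66.3] light rear rim [-71.2 -14.3] light top centre [-53.1 -13.8] depth [ 0.47015479 -0.06251902  0.13807088]
0.88 [253.2, 224.6, 34.7, 42.1]
0.67 [245.9, 87.7, 33.0, 40.4]
0.57 [130.8, 135.6, 38.5, 35.5]
0.37 [258.4, 189.6, 106.8, 130.3]
finger [-82.8 -22.4]
finger [-73.8  28. ]
```

View pics/w1c.png

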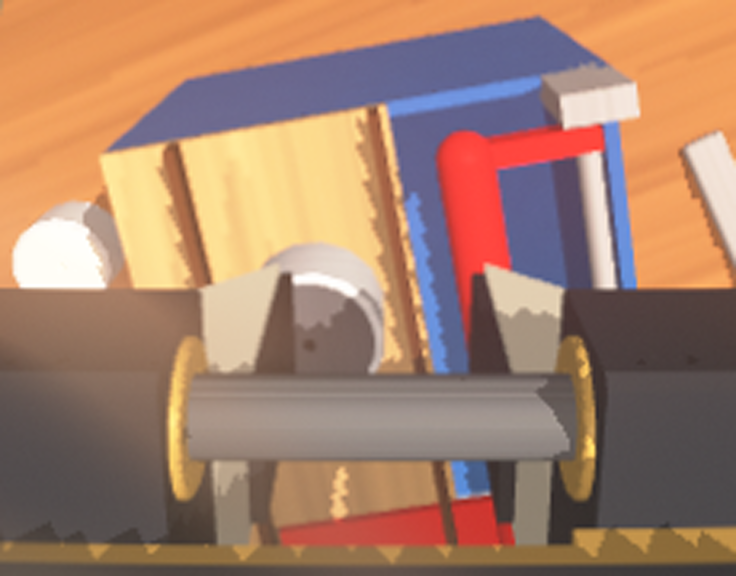

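Request:
move_arm:
  rows:
    - [-0.2,0,-1.5,0,3.2]
    - [-0.2,0,-3,0,3.2]
    - [-0.2,0,-4,0,3.2]
    - [-0.2,0,-4.5,0,3.2]
    - [-0.2,0,-4.5,0,3.2]

```text
t: 3.58
ee_pos: [0.4527, -0.0393, 0.1508]
tool_rot: [[-0.001, 0.371, 0.929], [0.0, 0.929, -0.371], [-1.0, -0.0, -0.001]]
contact_force: [-0.0, 1.7, -0.1]
gripper_width: 0.0321
```

Request:
move_arm:
  rows:
    - [0,0,-0.5,0,3.2]
    - [0,0,-1,0,3.2]
    - [0,0,-1.4,0,3.2]
    - [0,0,-1.4,0,3.2]

```text
t: 3.92
ee_pos: [0.4535, -0.0396, 0.1371]
tool_rot: [[0.0, 0.371, 0.929], [-0.001, 0.929, -0.371], [-1.0, -0.0, 0.001]]
contact_force: [1.5, -3.8, 2.3]
gripper_width: 0.0319
```

```bash
python3 - <<'E'
from h import *
c=imaging.camera("scene"); t=imaging.camera("top"); print(r.read_state()['contact_force'])
a=cv2.resize(c['color'][170:270,200:320],(600,500),interpolation=cv2.INTER_CUBIC)
cv2.imwrite("pics/s2.png",a)
E
```

```text
[ 0.46553762 -4.54474641  3.45607991]
```

View pics/s2.png

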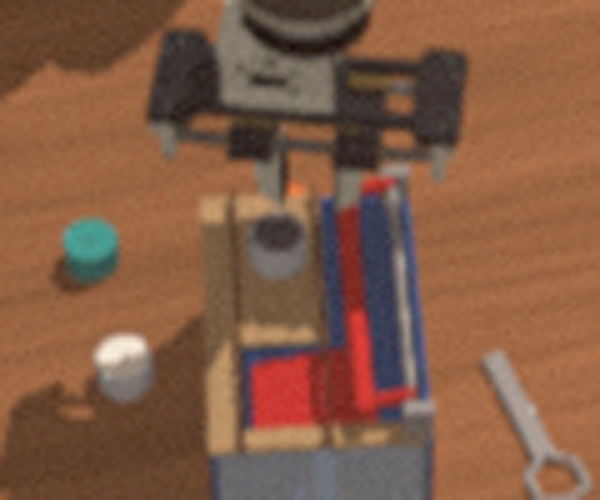

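Request:
move_arm:
  rows:
    - [0,0,0.8,0,3.2]
    - [0,0.2,1.5,0,5]
    - [0,0.2,1.5,0,5]
    - [0,0.2,1.5,0,5]

```text
t: 4.35
ee_pos: [0.4534, -0.0365, 0.153]
tool_rot: [[0.001, 0.37, 0.929], [0.0, 0.929, -0.37], [-1.0, 0.001, 0.001]]
contact_force: [-0.3, 0.4, 0.4]
gripper_width: 0.0467
```

Request:
move_arm:
  rows:
    - [0,0,-0.5,0,5]
    - [0,0,-1,0,5]
    - [0,0,-1.5,0,5]
    - [0,0,-1.5,0,5]

```text
t: 4.68
ee_pos: [0.4529, -0.0369, 0.1363]
tool_rot: [[-0.001, 0.371, 0.929], [0.0, 0.929, -0.371], [-1.0, 0.0, -0.001]]
contact_force: [1.0, -0.0, 3.0]
gripper_width: 0.0501
```

```bash
python3 - <<'E'
from h import *
s=r.read_state(); c=imaging.camera("scene"); print(s['t'],s['contact_force'],s['wrist_torque'],s['gripper_width'])
a=cv2.resize(c['color'][170:270,200:320],(600,500),interpolation=cv2.INTER_CUBIC)
cv2.imwrite("pics/s3.png",a)
E
```

```text
4.6833 [ 0.99107901 -0.01276912  3.01395605] [ 0.12357032 -0.46786082 -0.01312096] 0.05014017767198735
```

View pics/s3.png

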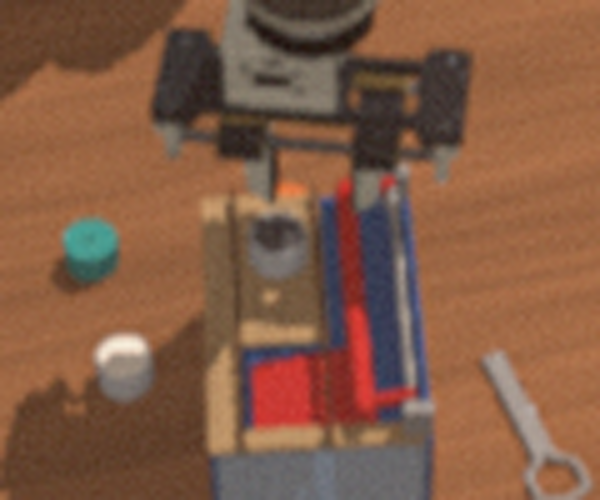

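Request:
move_arm:
  rows:
    - [0,0.2,0.1,0,4.2]
    - [0,0.2,0,0,4.2]
    - [0,0.2,-0.5,0,4.2]
    - [0,0.2,-1,0,4.2]
    - [0,0.2,-1.4,0,4.2]

```text
t: 5.15
ee_pos: [0.4542, -0.0336, 0.1234]
tool_rot: [[0.002, 0.37, 0.929], [0.002, 0.929, -0.37], [-1.0, 0.002, 0.002]]
contact_force: [2.2, 6.9, 7.8]
gripper_width: 0.0421
```

```bash
python3 - <<'E'
from h import *
c=imaging.camera("scene");s=r.read_state(); print(s['t'],s['ee_pos'],s['contact_force'],s['wrist_torque'],s['gripper_width'])
a=cv2.resize(c['color'][170:270,200:320],(600,500),interpolation=cv2.INTER_CUBIC)
cv2.imwrite("pics/s4.png",a)
E
```

```text
5.2 [ 0.45412129 -0.03356655  0.12292219] [2.64206665 5.10733892 7.49169139] [ 1.40983086 -0.86961763  0.01142851] 0.0419886093994489
```

View pics/s4.png

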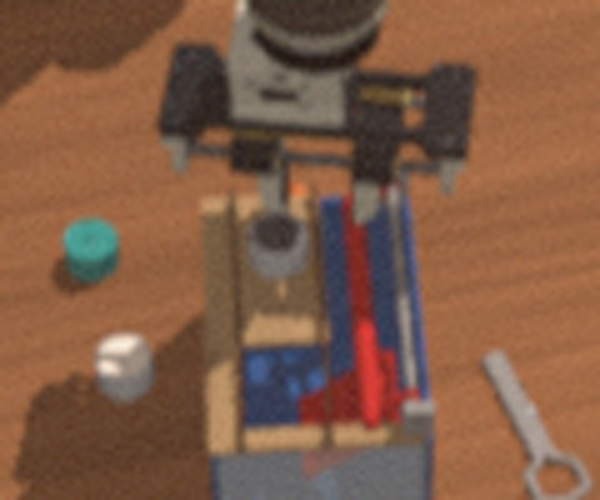

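Request:
move_arm:
  rows:
    - [0,0,0,0,4.0]
    - [0.8,-0.2,0,0,4.0]
    - [1.6,-0.3,0,0,4.0]
    - [2.3,-0.5,0,0,4.0]
    - [3.1,-0.6,0,0,4.0]

```text
t: 5.62
ee_pos: [0.4823, -0.0417, 0.1225]
tool_rot: [[-0.004, 0.371, 0.929], [-0.001, 0.929, -0.371], [-1.0, -0.003, -0.003]]
contact_force: [-3.7, 0.1, 6.5]
gripper_width: 0.04
```

```bash
python3 - <<'E'
from h import *
c=imaging.camera("scene");s=r.read_state(); print(s['t'],s['ee_pos'],s['contact_force'],s['wrist_torque'],s['gripper_width'])
a=cv2.resize(c['color'][170:270,200:320],(600,500),interpolation=cv2.INTER_CUBIC)
cv2.imwrite("pics/s5.png",a)
E
```

```text
5.6667 [ 0.48409193 -0.04189564  0.12258951] [-0.22292058 -1.04599224  5.32155311] [-0.09234495  0.36591773  0.09230337] 0.03999098779287279
```

View pics/s5.png

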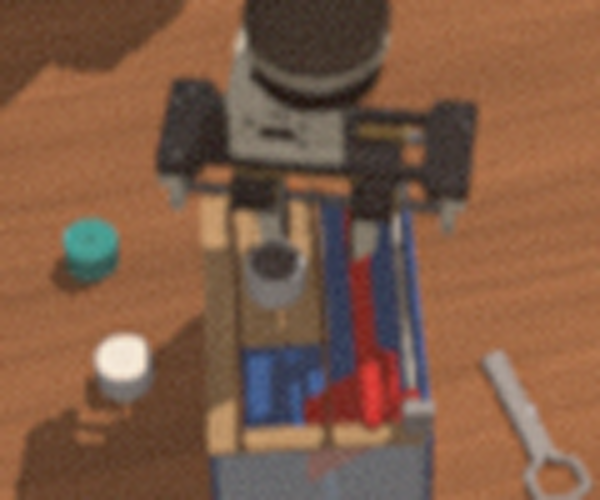

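Request:
move_arm:
  rows:
    - [0.8,-0.2,0,0,4.0]
    - [1.6,-0.3,0,0,4.0]
    - [2.4,-0.5,0,0,4.0]
    - [3.2,-0.7,0,0,4.0]
    - [4.0,-0.8,0,0,4.0]

```text
t: 6.08
ee_pos: [0.5225, -0.0498, 0.1224]
tool_rot: [[-0.004, 0.371, 0.929], [-0.001, 0.929, -0.371], [-1.0, -0.003, -0.003]]
contact_force: [-3.6, -0.3, 5.1]
gripper_width: 0.0401
```

Request:
move_arm:
  rows:
    - [0.7,-0.1,0,0,4.0]
    - [1.4,-0.3,0,0,4.0]
    - [2.0,-0.4,0,0,4.0]
    - [2.0,-0.4,0,0,4.0]
    - [2.0,-0.4,0,0,4.0]

```text
t: 6.5
ee_pos: [0.5437, -0.0538, 0.1227]
tool_rot: [[-0.001, 0.371, 0.929], [-0.001, 0.929, -0.371], [-1.0, -0.001, -0.001]]
contact_force: [0.4, -2.1, 5.3]
gripper_width: 0.0401
```

```bash
python3 - <<'E'
from h import *
c=imaging.camera("scene");s=r.read_state(); print(s['t'],s['ee_pos'],s['contact_force'],s['wrist_torque'],s['gripper_width'])
a=cv2.resize(c['color'][170:290,200:320],(600,600),interpolation=cv2.INTER_CUBIC)
cv2.imwrite("pics/s6.png",a)
for d in nets.find_in("scene","spent_light"): print(d)
E
```

```text
6.55 [ 0.5436501  -0.05384642  0.12271784] [ 0.12389417 -0.72458228  4.53262953] [-0.16277167 -0.06019645 -0.01802216] 0.04011680966528348
{'rect': [213.1, 211.5, 13.2, 11.8], 'score': 0.65}
```

View pics/s6.png

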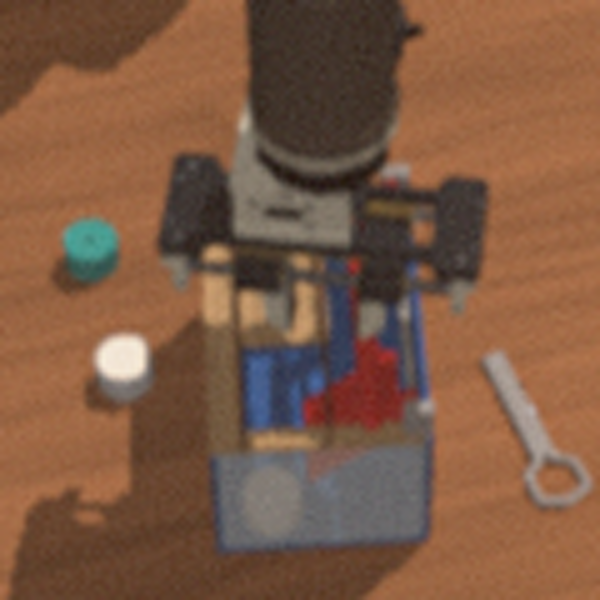

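Request:
move_arm:
  rows:
    - [0,0,0.5,0,4.0]
    - [0,0,1.2,0,4.0]
    - [0,0,2,0,4.0]
    - [0,0,4,0,4.0]
    - [0,0,7,0,4.0]

```text
t: 7.02
ee_pos: [0.5422, -0.0528, 0.1924]
tool_rot: [[-0.005, 0.37, 0.929], [0.001, 0.929, -0.37], [-1.0, -0.001, -0.005]]
contact_force: [0.2, -0.1, -0.5]
gripper_width: 0.04
```

Request:
move_arm:
  rows:
    - [-2,0,3,0,4.0]
    - [-5,0,5,0,4.0]
    - [-8,0,6,0,4.0]
    - [-10,0,6,0,4.0]
    - [-10,0,6,0,4.0]

```text
t: 7.43
ee_pos: [0.4406, -0.0527, 0.2543]
tool_rot: [[-0.001, 0.37, 0.929], [-0.002, 0.929, -0.37], [-1.0, -0.002, 0.0]]
contact_force: [0.8, -0.1, 0.6]
gripper_width: 0.0396
```

```bash
python3 - <<'E'
from h import *
p=imaging.camera("scene")['color'].astype(int); 
for i in range(4): c=imaging.camera("scene")
s=r.read_state(); print(s['t'],s['ee_pos'],s['contact_force'])
print("motion in end wall",np.abs(c['color'].astype(int)-p)[255:282,242:288].mean())
a=cv2.resize(c['color'][190:290,200:320],(720,600),interpolation=cv2.INTER_CUBIC)
cv2.imwrite("pics/s7.png",a)
q=np.array([.5316,-.0582]);a=-.2047
for X,Y in((50,-21),(0,26)):
    print(X,Y)
w=world(c,[(300,210)])
E
```

```text
7.6833 [ 0.44485173 -0.05285625  0.25324852] [ 0.05090383 -0.14185904  0.106597  ]
motion in end wall 2.8703703703703702
50 -21
0 26
```

View pics/s7.png

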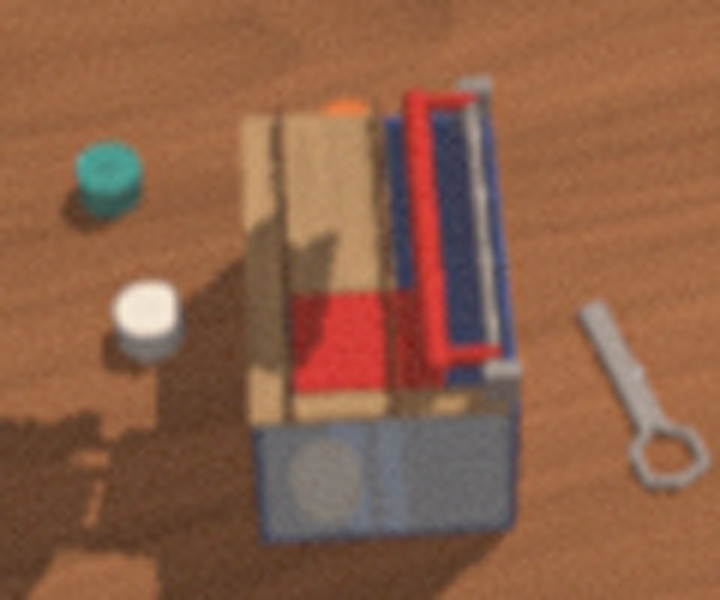

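```bash
python3 -c "
from station import r
print(r.close_job(), r.read_state()['t'])"
```

```text
the job is handed in; nothing more can be done
the job is handed in; nothing more can be done
```

The spent tea light is in the box and the flap has closed. I handed the job in at about 7.7 s of the 32 s allowed, with the arm clear of the box; no verdict is reported.

**How it went:** With the gripper turned 10° to the box, one finger pressed the red bar down to about z 0.122 m. That is roughly 0.7–0.75 rad by my own geometry, since I had no direct reading of the flap angle. The other finger pushed the dark-topped tea light about 95 mm along the lane until it dropped through the open mouth. I then lifted off and the flap sprang shut.

**What went wrong on the way:** The first press rode on the -y side of the bar, showing up as a 4.5 N sideways force. I lifted off, reset the finger opening and pressed again, and the force became purely vertical.

**Last checks:**
- **Tea light:** The last picture shows it through the clear end. Its outline size fits a tea light lying flat on the floor. I judged this from the picture, because the detection network did not find it behind the plastic.
- **At rest:** Pictures taken over about 0.2 s showed only a small pixel difference, and I took no noise reference to compare it with. The light had not visibly moved since just after it dropped.
- **Flap:** It looks level with the ledge and the bar is back up.
- **Robot:** The contact force was about zero with the arm withdrawn.
- **Other things:** The fresh light, the opener and the turquoise and orange look-alikes looked unmoved. I did not look at the mug, hare, jar and matchbox again, but the arm passed well above the jar and nowhere near the rest.

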